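# Take the pendant packs off the display pegs and file them by tag

### The arm

A 7-joint arm with a two-finger parallel gripper is mounted at the origin on a cart in front of the work surface, level with it; the furniture and walls round the work are solid. World frame = base frame: x ahead of the robot, y to its left, z up, the work surface at z = 0. Lengths are in mm, angles in rad, forces in N, time in s.
With the tool pointing down it reaches from about 350 to 900 mm from the base axis. Payload 19.9 kg.
Tool frame: the origin (TCP) lies midway between the tips of the shut fingers; the grasp point (between the pads) lies env.pinch_z behind it (env.pinch_z is the distance from the TCP to the grasp point, in mm); z points along the fingers, y is the line along which they close (so a half turn about z gives the same grasp; the last joint's range is limited). The gripper opens to 85 mm and grips with 20 to 120 N. Pads are 22 mm wide; open, the fingers measure 114 mm over their backs; the gripper's body (76 mm by 85 mm) begins 54 mm behind the grasp point. The pads swing forward as they close: fully open they stand 13 mm farther back than shut.
Start: joints at [1.188, 0.417, -0.01, 1.614, 0.005, 1.111, -0.053], TCP at [209.484, -588.827, 231.26] pointing down, gripper open.
Joint ranges: [-2.81, 2.81], [-0.39, 2.02], [-1.27, 1.25], [0.06, 2.57], [-1.19, 4.33], [0.19, 2], [-2.82, 2.82]. Speed limits (rad/s): [1.89, 1.89, 2.39, 2.39, 3.01, 3.01, 3.01].

### API

Orientations are given as a rotation vector (axis times angle).
In Python, from workcell import env gives the robot as it stands.
- The arm moves only by the tool arm_command, never from a script. Its argument "rows" is a list that holds one entry, the list of rows, each a list of 7 numbers: the turn, a rotation vector about the tool's x, y, z in rad, then the shift along the tool's x, y, z in m, then the opening, from -1 (shut) to 1 (fully open). In form: [[[rx, ry, rz, x, y, z, hand], ...]]. A call has 1 to 20 rows; each row is the pose to reach, as a shift and turn from the pose commanded when the call began, along the tool's axes at that moment; what a row does not reach only later rows make up. A row lasts 1/10 s, in which the tool goes at most 50 mm and 8.59 degrees, less where a joint would pass 70% of its speed; a pose out of reach is approached as far as the arm can. A call with a gripper value outside its range is refused whole. The fingers move at their own pace and stop on an object; the grip force is fixed at half the most. Time passes only in rows, so rows that repeat a pose let the fingers close. It gives the time, the measured TCP pose, the force, the opening and the grip force at its end, in the units of the state.
- env.read_state(): the state, without advancing time (a new reading comes with each control period).
- env.snapshot(name): name is "side" or "top"; returns (picture, depth): 480x640x3 uint8, blue, green, red; 480x640 float32, mm along the optical axis (not along the pixel's ray), 0 where there is no reading.
- env.camera_info(name): a dict with "camera_matrix" (3x3 intrinsics, pixels), "k1" (the pictures are not rectified: a ray, as slopes to the right and down, at radius r is drawn at 1 + k1 r^2 times it, then the intrinsics apply), "pose" (4x4, takes a point from camera to world coordinates). Camera axes: x right, y up, looking along -z (the intrinsics and any distortion apply to the point x, -y, -z); pixel columns grow to the right and rows downward; lengths in mm; the calibration is good to about 2 mm. A picture is of the moment at which its call begins. camera_info takes no time and is no camera call.
- env.hand_in(): hands the job in; it is judged then, once.
The state is a dict: "t": time; "joints": joint angles; "qd": joint speeds; "effort": joint torques, N m; "position": TCP position; "ee_rot": TCP orientation; "force": force on the tool from outside, world axes, zero at the start; "wrist_torque": the same for the moment, N m; "opening": finger opening in mm; "gripper_force": force on a finger pad.
Only numpy, scipy, OpenCV 4.12 (cv2) and the standard library are available. Lean on these libraries where they do the work, as an engineer would, in place of code of your own. Each camera call takes 0.05 s, during which the arm holds its last target. There are 200 camera calls.

### The job

Take every pendant pack off the display stand, lifting each one clear of its peg's upturned tip instead of pulling against it, and stand it upright, right down in a slot of the loose rack that bears the same tag: packs with a steel disc in the rack with the disc, packs with a steel bar in the rack with the bar. One pack to a slot, any slot of the right rack; leave the jar, ring clamp and wax block where they are.

Things in the scene. Friction and masses are not known exactly. Their poses are not given: they have to be found in the camera images.
- stand: fixed dark board 460 mm wide, 120 mm tall. Origin on the table below the middle of its front face; x away from the robot, y along the board. Six pegs, 6 mm thick, point to -x from the front face at y = -200, -120, -40, 40, 120, 200 mm, axis 112 mm above the table; packs hang about 38 mm out from the board
- peg_tip (a point): top of the upturned tip of the peg at y = +40 mm, 125 mm above the table, 65 mm out from the board; all six tips are alike: turned up 10 mm, reaching 68 mm out. A hung pack comes off if lifted 10 to 20 mm (best 15) and then slid out along the stand's -x past the tip
- disc_rack: loose wooden rack, 0.8 kg; a dark steel disc 36 mm across lies on the apron on its -x side. Origin on the underside below the middle slot. Three slots at x = -36, 0, +36 mm, each 18 mm (x) by 50 mm (y), open above, for one upright pack, pack's thickness along the rack's x. Slot floor at 6 mm, wall tops at 36 mm. Extent x -103 to +57, y -31 to +31 mm
- bar_rack: loose wooden rack, 0.8 kg; a dark steel bar 44 x 11 mm, long side along x lies on the apron on its -x side. Origin on the underside below the middle slot. Three slots at x = -36, 0, +36 mm, each 18 mm (x) by 50 mm (y), open above, for one upright pack, pack's thickness along the rack's x. Slot floor at 6 mm, wall tops at 36 mm. Extent x -103 to +57, y -31 to +31 mm
- disc_pack_0_c (a point): white pendant pack 12 (its x) x 40 (y) x 98 mm (z), 90 g; point = centre, half-way up. Front (-x) bears a dark steel disc 36 mm across. Solid to 64 mm above its lower edge; a window 14 mm wide (64 to 90 mm up) goes through it along x and hangs on the peg; peg axis 38 mm above the centre at the start. May be absent
- disc_pack_1_c (a point): white pendant pack 12 (its x) x 40 (y) x 98 mm (z), 90 g; point = centre, half-way up. Front (-x) bears a dark steel disc 36 mm across. Solid to 64 mm above its lower edge; a window 14 mm wide (64 to 90 mm up) goes through it along x and hangs on the peg; peg axis 38 mm above the centre at the start. May be absent
- disc_pack_2_c (a point): white pendant pack 12 (its x) x 40 (y) x 98 mm (z), 90 g; point = centre, half-way up. Front (-x) bears a dark steel disc 36 mm across. Solid to 64 mm above its lower edge; a window 14 mm wide (64 to 90 mm up) goes through it along x and hangs on the peg; peg axis 38 mm above the centre at the start. May be absent
- bar_pack_0_c (a point): white pendant pack 12 (its x) x 40 (y) x 98 mm (z), 90 g; point = centre, half-way up. Front (-x) bears a dark steel bar 44 x 11 mm, upright. Solid to 64 mm above its lower edge; a window 14 mm wide (64 to 90 mm up) goes through it along x and hangs on the peg; peg axis 38 mm above the centre at the start. May be absent
- bar_pack_1_c (a point): white pendant pack 12 (its x) x 40 (y) x 98 mm (z), 90 g; point = centre, half-way up. Front (-x) bears a dark steel bar 44 x 11 mm, upright. Solid to 64 mm above its lower edge; a window 14 mm wide (64 to 90 mm up) goes through it along x and hangs on the peg; peg axis 38 mm above the centre at the start. May be absent
- bar_pack_2_c (a point): white pendant pack 12 (its x) x 40 (y) x 98 mm (z), 90 g; point = centre, half-way up. Front (-x) bears a dark steel bar 44 x 11 mm, upright. Solid to 64 mm above its lower edge; a window 14 mm wide (64 to 90 mm up) goes through it along x and hangs on the peg; peg axis 38 mm above the centre at the start. May be absent
- flux_jar: bystander: white lidded porcelain jar, 53 mm across, 59 mm tall, between the racks; origin under its centre
- ring_clamp: bystander: wooden ring clamp, 144 x 26 x 24 mm, lying at the right edge of the table; origin under its centre
- wax_block: bystander: carving wax block, 62 x 34 x 22 mm, near the right front corner; origin under its centre
Not all that is in view belongs to the job. Leave any green or orange look-alike of the part that bears bar_pack_1_c alone.

How it is judged:
By the outcome, as a careful person would: the job done as asked, in the order asked, and still so for the second after the job is handed in, with the robot touching nothing.
Of disc_pack_0, disc_pack_1, disc_pack_2, bar_pack_0, bar_pack_1, bar_pack_2 only 4 to 6 are there at a start; the rules pass over those that are not, and their reading is None.
At some moment in a run one of disc_rack, bar_rack may be knocked a few centimetres aside while the robot is not near it.
It also fails if it takes over 210 s, if anything falls off the work surface, if the arm or the gripper's body presses on something with over 40 N, if the wrist force passes 120 N, or if a joint passes its speed limit or range.

## Working session

There is one attempt and no reset: what is moved stays moved. The work goes in short steps, Python scripts to look and compute and a tool call to move; the robot and the scene stay as the last step left them, time stands still between calls to the robot, and variables do not carry over. Pictures are saved under pics/ and viewed, at most 14 in all, crops included, and the job is handed in when it is done.

Besides the shell and the picture viewer there is one more tool, called after "Call:" as a command line: name --argument value ..., lists and objects as JSON in quotes. arm_command: Moves the arm, as the interface text tells. Its arguments: {"type":"object","properties":{"rows":{"type":"array","items":{"type":"array","items":{"type":"array","items":{"type":"number"}}}}},"required":["rows"]}

```bash
ls; mkdir -p pics
cat > h.py <<'E'
import numpy as np, cv2
from workcell import env
from scipy.spatial.transform import Rotation as R
def world(name, depth=None):
    pass
def ray(name,u,v):
    i=env.camera_info(name);K=np.array(i["camera_matrix"],float);k=i["k1"];T=np.array(i["pose"],float)
    p=cv2.undistortPoints(np.array([[[u,v]]],float),K,np.array([k,0,0,0,0.]))[0,0]
    d=np.array([p[0],-p[1],-1.]);return T[:3,3],T[:3,:3]@d   # d scaled to unit depth
def onz(name,u,v,z):
    o,d=ray(name,u,v);return o+d*(z-o[2])/d[2]
def pt(name,u,v,dep):
    o,d=ray(name,u,v);return o+d*dep
def proj(name,P):
    i=env.camera_info(name);K=np.array(i["camera_matrix"],float);k=i["k1"];T=np.array(i["pose"],float)
    c=T[:3,:3].T@(np.array(P,float)-T[:3,3]);x,y=c[0]/-c[2],-c[1]/-c[2];s=1+k*(x*x+y*y)
    return K[0,0]*x*s+K[0,2],K[1,1]*y*s+K[1,2]
E
python3 - <<'E'
from h import *
np.set_printoptions(precision=3,suppress=True)
for n in("side","top"):
    im,d=env.snapshot(n);cv2.imwrite(f"pics/{n}0.png",im);np.save(n+"0.npy",d)
    i=env.camera_info(n);print(n,i["camera_matrix"],i["k1"],np.array(i["pose"]))
s=env.read_state();print(s,env.pinch_z)
E
```

```text
pics
side [[544.618   0.    318.42 ]
 [  0.    544.618 242.664]
 [  0.      0.      1.   ]] 0.004546965525262493 [[ -0.945   0.176  -0.276 231.447]
 [ -0.327  -0.563   0.759 764.054]
 [ -0.022   0.807   0.59  721.116]
 [  0.      0.      0.      1.   ]]
top [[434.745   0.    324.733]
 [  0.    434.745 238.412]
 [  0.      0.      1.   ]] -0.0844356861904216 [[ -0.015   0.994  -0.104 400.603]
 [ -1.     -0.018  -0.025 -55.851]
 [ -0.026   0.104   0.994 952.23 ]
 [  0.      0.      0.      1.   ]]
{'t': 0.1, 'joints': array([ 1.187,  0.418, -0.01 ,  1.614,  0.005,  1.111, -0.053]), 'qd': array([-0.001, -0.001,  0.001, -0.004,  0.   ,  0.001, -0.   ]), 'effort': array([  0.002, -86.582,   0.68 , -43.564,   0.019,   0.005,  -0.   ]), 'position': array([ 209.388, -588.56 ,  230.734]), 'ee_rot': array([-3.095, -0.534,  0.   ]), 'force': array([ 1.051, -0.413,  0.111]), 'wrist_torque': array([ 0.031,  0.001, -0.035]), 'gripper_force': 0.0, 'opening': 85.32100683336952} 18.700000000000003
```

View pics/side0.png

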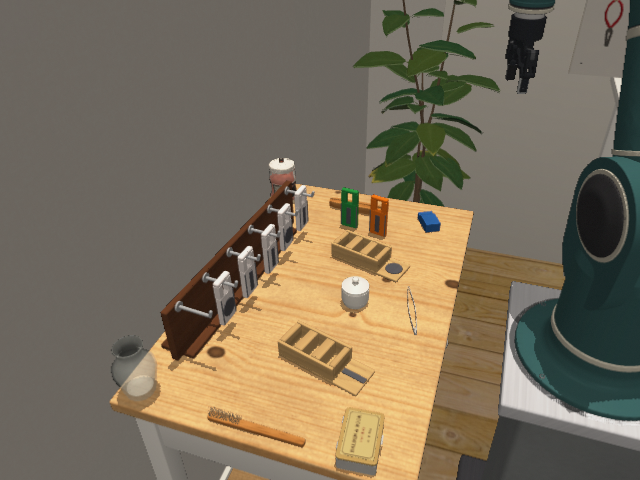

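View pics/top0.png

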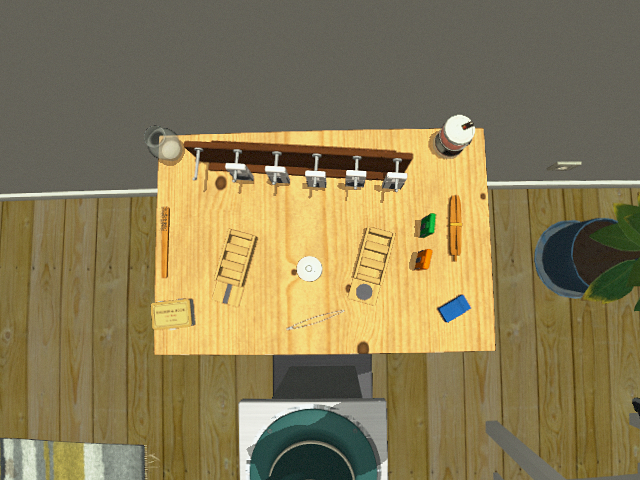

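The side view shows five hung packs at about (224,300), (248,272), (270,250), (286,227) and (302,208), with the near peg (195,310) empty. The bar rack is at (320,355) and the disc rack at (365,255). The look-alikes to leave alone are green (349,208) and orange (378,215). The top view shows the same: racks at (235,265) and (370,262), packs at (237,170) to (395,180), green at (428,225) and orange at (424,260).

```bash
cat >> h.py <<'E'
def cloud(name,d):
    i=env.camera_info(name);K=np.array(i["camera_matrix"],float);k=i["k1"];T=np.array(i["pose"],float)
    v,u=np.mgrid[:480,:640];p=cv2.undistortPoints(np.stack([u,v],-1).reshape(-1,1,2).astype(float),K,np.array([k,0,0,0,0.])).reshape(480,640,2)
    c=np.stack([p[...,0],-p[...,1],-np.ones((480,640))],-1)*d[...,None]
    P=c@T[:3,:3].T+T[:3,3];P[d<=0]=np.nan;return P
def racks(im,d):
    P=cloud("top",d);m=((P[...,2]>26)&(P[...,2]<46)&(P[...,0]>280)&(P[...,0]<620)).astype(np.uint8)
    m=cv2.morphologyEx(m,cv2.MORPH_CLOSE,np.ones((9,9)))
    n,l,s,c=cv2.connectedComponentsWithStats(m);out=[]
    for j in range(1,n):
        if s[j,4]<300: continue
        q=P[(l==j)&(P[...,2]>26)&(P[...,2]<46)]
        (cx,cy),(w,h),a=cv2.minAreaRect(q[:,:2].astype(np.float32));out.append((s[j].tolist(),np.round([cx,cy,w,h,a,np.median(q[:,2])],1)))
    return out
E
python3 - <<'E'
from h import *
np.set_printoptions(precision=1,suppress=True)
im=cv2.imread("pics/top0.png");d=np.load("top0.npy");P=cloud("top",d)
print("table z",np.nanmedian(P[300:340,240:280,2]),np.nanmedian(P[200:220,300:340,2]))
for r in racks(im,d): print(r)
# board top edge
m=(abs(P[...,2]-120)<6)&(P[...,0]>550)
ims=cv2.imread("pics/side0.png");ds=np.load("side0.npy");Q=cloud("side",ds)
print("side table",np.nanmedian(Q[300:320,400:405,2]))
for nm,C,I in(("top",P,im),("side",Q,ims)):
    hsv=cv2.cvtColor(I,cv2.COLOR_BGR2HSV)
    w=((hsv[...,1]<40)&(hsv[...,2]>110)&(C[...,2]>15)&(C[...,2]<140)&(C[...,0]>400)&(C[...,0]<760)&(C[...,1]>-420)&(C[...,1]<330)).astype(np.uint8)
    n,l,s,c=cv2.connectedComponentsWithStats(w)
    for j in range(1,n):
        if s[j,4]>25:
            q=C[l==j];print(nm,s[j].tolist(),np.nanmedian(q,0),np.nanmin(q,0),np.nanmax(q,0))
s=ims[170:350,150:330];cv2.imwrite("pics/crop1.png",cv2.resize(s,None,fx=3.3,fy=3.3,interpolation=cv2.INTER_CUBIC))
E
```

```text
table z 0.4617751095167364 0.4027420824058936
([354, 226, 42, 59, 1595], array([ 459.9, -137.3,   62.6,  114.6,   73.7,   35.9]))
([214, 229, 42, 58, 1550], array([460.3, 160.4,  63.6, 114.4,  74.4,  35.8]))
([297, 256, 25, 26, 510], array([433.5,   0.6,  50.4,  52.5,  88.9,  44.3]))
([150, 299, 42, 31, 1120], array([339.4, 300.9,  62.6,  89. ,   5.2,  28.9]))
side table 1.0115251817276203
top [444, 115, 31, 34, 662] [ 705.8 -310.   100.9] [ 677.1 -343.    73.2] [ 739.8 -281.7  105.8]
top [153, 127, 20, 9, 63] [724.3 300.8  96.6] [710.2 290.1  71. ] [738.3 322.7 107.5]
top [147, 139, 12, 17, 79] [688.6 322.1  96.4] [680.  305.1  67.7] [706.  330.  107.3]
top [193, 148, 10, 32, 87] [653.1 219.8 114.9] [610.4 209.3  52.5] [677.7 242.3 125.8]
top [225, 149, 28, 33, 284] [633.1 139.3 117.7] [604.2 119.9  45.9] [670.6 160.7 127.7]
top [265, 151, 24, 34, 276] [626.   61.3 117.3] [596.4  41.8  15.8] [665.3  80.4 127.9]
top [305, 154, 21, 33, 262] [614.6 -18.3 118.1] [590.  -37.6  23.6] [658.    1.5 127.4]
top [346, 156, 20, 33, 249] [613.6 -98.2 120.1] [ 584.  -116.1   71.3] [650.4 -78.8 12
[... 395 characters left out ...]
03, 25, 48, 385] [617.1 -87.6 101.8] [ 593.  -118.1   29.3] [651.  -12.5 126.6]
side [251, 224, 27, 49, 496] [616.8  -8.6  94.9] [600.8 -38.6  29.6] [657.3   2.9 126.3]
side [230, 246, 27, 52, 578] [627.7  69.3  94.3] [606.8  38.9  27.9] [662.5  83.2 127.1]
side [206, 271, 29, 54, 572] [635.9 148.4 102.3] [610.4 120.6  29.9] [670.5 162.7 126. ]
side [342, 277, 27, 29, 674] [433.9  13.9  44.1] [411.  -26.4  15. ] [462.2  28.9  62. ]
side [179, 305, 30, 12, 102] [647.4 220.4 115.3] [619.8 215.  112. ] [676.6 225.2 117.9]
side [225, 307, 10, 16, 37] [633.  143.6  35. ] [631.1 122.9  29.2] [635.9 155.2  44.4]
side [129, 353, 18, 16, 58] [695.9 325.   83.4] [691.6 298.2  78.1] [703.6 329.9  86.3]
```

View pics/crop1.png

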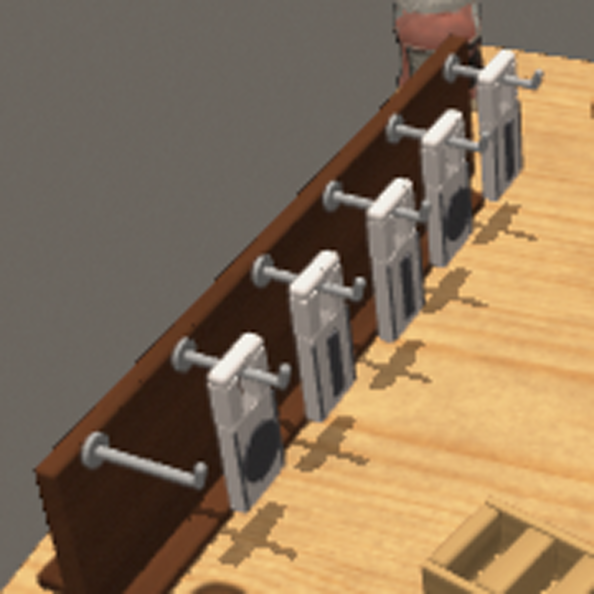

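Left to right along the board (stand +y to -y), the crop shows an empty peg, then disc, bar, bar, disc, bar. The candidates were the five white packs plus the green and orange look-alikes standing on the table, and I choose only the white ones. The target is 2 discs and 3 bars.

```bash
cat >> h.py <<'E'
def go(x,y,z,yaw,s=None):
    """tool-frame shift (m) and turn (rad) to world TCP x,y,z with tool x at yaw deg, tool pointing down"""
    s=s or env.read_state();R0=R.from_rotvec(s["ee_rot"]);a=np.radians(yaw/2)
    R1=R.from_rotvec(np.pi*np.array([np.cos(a),np.sin(a),0]))
    sh=R0.inv().apply(np.array([x,y,z])-s["position"])/1000
    print("turn",np.round((R0.inv()*R1).as_rotvec(),3),"shift",np.round(sh,4),"pos",np.round(s["position"],1),"f",np.round(s["force"],1),"op",round(s["opening"],1),"t",s["t"])
E
python3 - <<'E'
from h import *
np.set_printoptions(precision=1,suppress=True)
im=cv2.imread("pics/top0.png");d=np.load("top0.npy");P=cloud("top",d)
hsv=cv2.cvtColor(im,cv2.COLOR_BGR2HSV);C=[]
for yc in(140.3,61.1,-18,-97.5,-176.6):
    m=(hsv[...,1]<40)&(hsv[...,2]>110)&(abs(P[...,2]-122)<6)&(P[...,0]>570)&(abs(P[...,1]-yc)<22)
    q=P[m&(abs(P[...,1]-yc)>7)];r=P[m]
    mm=q[:,1].min()+q[:,1].max();C.append([(np.percentile(q[:,0],5)+np.percentile(q[:,0],95))/2,mm/2]);print(len(q),np.median(q,0),q.min(0),q.max(0))
C=np.array(C);print(C,np.polyfit(C[:,1],C[:,0],1),np.degrees(np.arctan(np.polyfit(C[:,1],C[:,0],1)[0])))
# board front-face: top edge points z~120
m=(abs(P[...,2]-120)<5)&(P[...,0]>625)&(hsv[...,1]>60);m[:, :185]=0;m[:,412:]=0
q=P[m];
for yc in range(-160,200,40):
    z=q[abs(q[:,1]-yc)<8];print(yc,z[:,0].min(),z[:,0].max(),len(z))
go(560,-170,240,-4.6)
E
```

```text
80 [635.2 132.3 122.6] [629.  119.9 116.1] [668.5 159.8 126. ]
75 [626.5  54.  122.9] [620.7  42.5 117.4] [661.8  80.4 126.6]
75 [615.8 -10.5 123. ] [609.3 -35.8 117.4] [656.    1.5 127.4]
80 [614.7 -97.8 122.4] [ 608.8 -116.1  117.2] [650.4 -78.8 126.3]
81 [ 609.2 -185.4  122.7] [ 602.6 -196.   116. ] [ 642.3 -158.2  127.3]
[[ 647.9  139.9]
 [ 627.3   61.5]
 [ 615.5  -17.2]
 [ 616.   -97.4]
 [ 609.8 -177.1]] [  0.1 625.3] 6.29340289079294
-160 645.319107496992 659.2389437024963 61
-120 648.3876418727529 661.8713117762036 59
-80 651.7461782708581 664.8663812466523 56
-40 655.172671991946 669.9047804775851 56
0 658.5326562624717 674.087074902442 58
40 661.4051763508899 676.1021141175249 59
80 627.1784954245877 679.578067223822 60
120 668.807916547994 680.7655062618801 51
160 639.2722527235513 684.1755650134854 58
turn [-0.   0.   0.4] shift [ 0.5 -0.3 -0. ] pos [ 209.4 -588.6  230.7] f [ 1.1 -0.4  0.1] op 85.3 t 0.1
```

```bash
python3 -c "
from h import *
go(609,-177,190,-4.7)"
```

```text
turn [-0.001  0.     0.424] shift [ 0.5145 -0.2538  0.041 ] pos [ 209.4 -588.6  230.7] f [ 1.1 -0.4  0.1] op 85.3 t 0.1
```

Call:
arm_command --rows '[[[0, 0, 0.05, 0.04, -0.02, 0, 0.5], [0, 0, 0.1, 0.08, -0.04, 0, 0.5], [0, 0, 0.15, 0.12, -0.06, 0, 0.5], [0, 0, 0.2, 0.16, -0.08, 0, 0.5], [0, 0, 0.25, 0.2, -0.1, 0, 0.5], [0, 0, 0.3, 0.24, -0.12, 0, 0.5], [0, 0, 0.35, 0.28, -0.14, 0, 0.5], [0, 0, 0.4, 0.32, -0.16, 0, 0.5], [0, 0, 0.424, 0.36, -0.178, 0, 0.5], [0, 0, 0.424, 0.4, -0.198, 0, 0.5], [0, 0, 0.424, 0.44, -0.217, 0, 0.5], [0, 0, 0.424, 0.48, -0.237, 0.02, 0.5], [0, 0, 0.424, 0.505, -0.249, 0.035, 0.5], [0, 0, 0.424, 0.5145, -0.2538, 0.041, 0.5], [0, 0, 0.424, 0.5145, -0.2538, 0.041, 0.5], [0, 0, 0.424, 0.5145, -0.2538, 0.041, 0.5]]]'

```text
t: 1.7
position: [608.5, -178.6, 190.6]
ee_rot: [3.138, -0.131, -0.001]
force: [-0.1, -0.6, -0.1]
opening: 63.9
gripper_force: 0.0
```

```bash
python3 -c "
from h import *
go(609,-177,70,-4.7)
im,d=env.snapshot('side')
cv2.imwrite('pics/s1.png',cv2.resize(im[80:300,200:440],None,fx=3,fy=2.7))
im,d=env.snapshot('top')
for r in racks(im,d): print(r)
"
```

```text
turn [ 0.001  0.    -0.001] shift [ 0.0004 -0.0017  0.1206] pos [ 608.5 -178.6  190.6] f [-0.1 -0.6 -0.1] op 63.9 t 1.7
([354, 226, 31, 58, 1211], array([ 461.1, -132.9,   53.7,  114.5,   73.9,   35.8]))
([214, 229, 42, 58, 1548], array([460.2, 160.2,  62.7, 114.3,  74.4,  35.8]))
([297, 256, 25, 26, 509], array([433.4,   0.6,  50.5,  52.3,  89.9,  44.3]))
([150, 299, 42, 31, 1134], array([339.5, 300.7,  61.7,  89.6,   5.9,  28.8]))
```

View pics/s1.png

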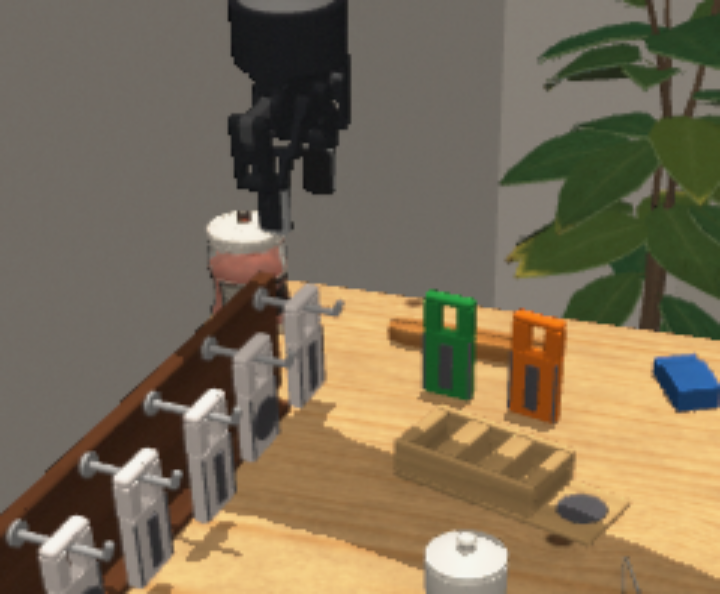

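The gripper stands above the far bar pack (~(305,345) in the crop), with its fingers on either side along the board. Next I lower it and close.

Call:
arm_command --rows '[[[0, 0, 0, 0, -0.0015, 0.02, 0.5], [0, 0, 0, 0, -0.0015, 0.04, 0.5], [0, 0, 0, 0, -0.0015, 0.06, 0.5], [0, 0, 0, 0, -0.0015, 0.08, 0.5], [0, 0, 0, 0, -0.0015, 0.095, 0.5], [0, 0, 0, 0, -0.0015, 0.11, 0.5], [0, 0, 0, 0, -0.0015, 0.12, 0.5], [0, 0, 0, 0, -0.0015, 0.12, 0.5], [0, 0, 0, 0, -0.0015, 0.12, 0.2], [0, 0, 0, 0, -0.0015, 0.12, 0.05], [0, 0, 0, 0, -0.0015, 0.12, -0.2], [0, 0, 0, 0, -0.0015, 0.12, -0.4], [0, 0, 0, 0, -0.0015, 0.12, -1], [0, 0, 0, 0, -0.0015, 0.12, -1], [0, 0, 0, 0, -0.0015, 0.12, -1], [0, 0, 0, 0, -0.0015, 0.12, -1]]]'

```text
t: 3.4
position: [609.8, -175.9, 71.1]
ee_rot: [3.139, -0.129, 0.002]
force: [-0.6, -0.5, 6.4]
opening: 39.3
gripper_force: 59.5
```

Call:
arm_command --rows '[[[0, 0, 0, 0, 0, -0.005, -1], [0, 0, 0, 0, 0, -0.01, -1], [0, 0, 0, 0, 0, -0.015, -1], [0, 0, 0, 0, 0, -0.015, -1], [0, 0, 0, -0.01, 0, -0.015, -1], [0, 0, 0, -0.02, 0, -0.015, -1], [0, 0, 0, -0.03, 0, -0.015, -1], [0, 0, 0, -0.04, 0, -0.015, -1], [0, 0, 0, -0.055, 0, -0.015, -1], [0, 0, 0, -0.07, 0, -0.015, -1], [0, 0, 0, -0.08, 0, -0.025, -1], [0, 0, 0, -0.08, 0, -0.045, -1], [0, 0, 0, -0.08, 0, -0.065, -1], [0, 0, 0, -0.08, 0, -0.085, -1], [0, 0, 0, -0.08, 0, -0.095, -1], [0, 0, 0, -0.08, 0, -0.095, -1]]]'

```text
t: 5.0
position: [530.0, -169.4, 166.8]
ee_rot: [3.138, -0.129, 0.004]
force: [-0.2, 0.1, -2.0]
opening: 39.2
gripper_force: 60.1
```

```bash
python3 -c "
from h import *
im,d=env.snapshot('side')
cv2.imwrite('pics/s2.png',cv2.resize(im[80:400,160:440],None,fx=2.5,fy=1.85))
im,d=env.snapshot('top')
for r in racks(im,d): print(r)
go(494,150,165,-16)
"
```

```text
([354, 226, 26, 58, 944], array([ 462.3, -122.7,   47.6,  118.7,   83. ,   35.8]))
([214, 229, 42, 58, 1553], array([460.3, 160.2,  62.7, 114.4,  74.9,  35.7]))
([297, 256, 25, 26, 508], array([433.4,   0.8,  50.6,  52.3,  88.8,  44.3]))
([150, 298, 42, 32, 1139], array([340.3, 300.3,  63.7,  89.4,   5.5,  28.8]))
turn [-0.     0.     0.197] shift [-6.130e-02 -3.152e-01 -1.000e-04] pos [ 529.2 -169.1  164.8] f [-0.3  0.1 -1.2] op 39.5 t 5.1
```

View pics/s2.png

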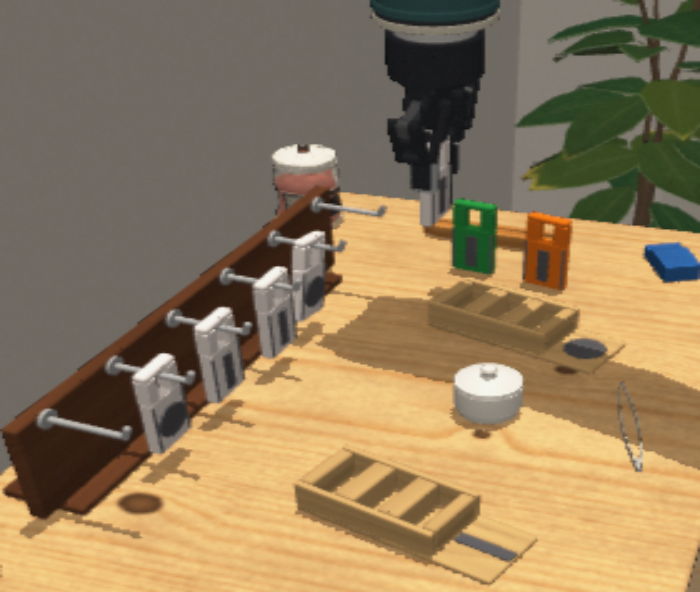

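Call:
arm_command --rows '[[[0, 0, 0.02, -0.006, -0.03, 0, -1], [0, 0, 0.04, -0.012, -0.06, 0, -1], [0, 0, 0.06, -0.018, -0.09, 0, -1], [0, 0, 0.08, -0.024, -0.12, 0, -1], [0, 0, 0.1, -0.03, -0.15, 0, -1], [0, 0, 0.12, -0.036, -0.18, 0, -1], [0, 0, 0.14, -0.042, -0.21, 0, -1], [0, 0, 0.16, -0.048, -0.24, 0, -1], [0, 0, 0.18, -0.053, -0.27, 0, -1], [0, 0, 0.187, -0.058, -0.295, 0, -1], [0, 0, 0.187, -0.0603, -0.31, 0, -1], [0, 0, 0.187, -0.0603, -0.316, 0, -1], [0, 0, 0.187, -0.0603, -0.316, 0, -1], [0, 0, 0.187, -0.0603, -0.316, 0, -1]]]'

```text
t: 6.5
position: [495.4, 149.7, 164.8]
ee_rot: [3.112, -0.423, -0.001]
force: [-0.5, 0.0, -0.5]
opening: 39.2
gripper_force: 60.2
```

```bash
python3 -c "
from h import *
im,d=env.snapshot('side')
cv2.imwrite('pics/s3.png',cv2.resize(im[180:420,220:420],None,fx=3,fy=2.5))
im,d=env.snapshot('top')
for r in racks(im,d)[:2]: print(r)
go(495,150.7,80,-15.4)
"
```

```text
([354, 226, 42, 59, 1596], array([ 460. , -137.1,   62.4,  114.5,   73.6,   35.8]))
([218, 234, 38, 53, 1193], array([459.6, 160.6,  62.6, 113.6,  75.3,  35.8]))
turn [ 0.     0.    -0.002] shift [-0.0007 -0.001   0.0851] pos [495.5 149.6 165.1] f [ 0.2 -0.2 -0.7] op 39.7 t 6.6
```

View pics/s3.png

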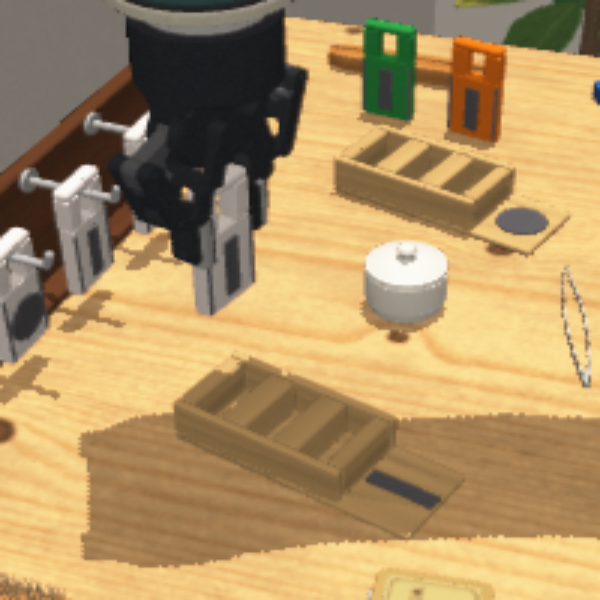

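The pack hangs upright in the gripper at about (230,250) in the crop, bar to -x, above the bar rack's far slot. Next I lower it.

Call:
arm_command --rows '[[[0, 0, 0, -0.0007, -0.001, 0.02, -1], [0, 0, 0, -0.0007, -0.001, 0.04, -1], [0, 0, 0, -0.0007, -0.001, 0.06, -1], [0, 0, 0, -0.0007, -0.001, 0.072, -1], [0, 0, 0, -0.0007, -0.001, 0.08, -1], [0, 0, 0, -0.0007, -0.001, 0.085, -1], [0, 0, 0, -0.0007, -0.001, 0.09, -1], [0, 0, 0, -0.0007, -0.001, 0.095, -1], [0, 0, 0, -0.0007, -0.001, 0.1, -1], [0, 0, 0, -0.0007, -0.001, 0.1, -1]]]'

```text
t: 7.6
position: [494.8, 151.8, 64.8]
ee_rot: [3.113, -0.421, -0.001]
force: [-0.2, -0.2, -0.2]
opening: 39.3
gripper_force: 60.2
```

Call:
arm_command --rows '[[[0, 0, 0, 0, 0, 0.004, -1], [0, 0, 0, 0, 0, 0.008, -1], [0, 0, 0, 0, 0, 0.01, -1], [0, 0, 0, 0, 0, 0.012, -1], [0, 0, 0, 0, 0, 0.012, -1]]]'

```text
t: 8.1
position: [494.9, 151.8, 53.0]
ee_rot: [3.113, -0.422, -0.001]
force: [0.3, 0.1, -1.1]
opening: 39.6
gripper_force: 60.2
```

Call:
arm_command --rows '[[[0, 0, 0, 0, 0, 0.001, -1], [0, 0, 0, 0, 0, 0.001, -1], [0, 0, 0, 0, 0, 0.001, 0.1], [0, 0, 0, 0, 0, 0.001, 0.4], [0, 0, 0, 0, 0, 0.001, 0.5], [0, 0, 0, 0, 0, 0.001, 0.5], [0, 0, 0, 0, 0, -0.01, 0.5], [0, 0, 0, 0, 0, -0.03, 0.5], [0, 0, 0, 0, 0, -0.06, 0.5], [0, 0, 0, 0, 0, -0.09, 0.5], [0, 0, 0, 0, 0, -0.12, 0.5], [0, 0, 0, 0, 0, -0.14, 0.5], [0, 0, 0, 0, 0, -0.14, 0.5]]]'

```text
t: 9.4
position: [496.2, 152.3, 196.7]
ee_rot: [-3.111, 0.421, -0.007]
force: [0.2, 0.5, -0.7]
opening: 64.1
gripper_force: 0.0
```

```bash
python3 -c "
from h import *
im,d=env.snapshot('side');P=cloud('side',d)
cv2.imwrite('pics/s4.png',cv2.resize(im[180:420,220:420],None,fx=3,fy=2.5))
hsv=cv2.cvtColor(im,cv2.COLOR_BGR2HSV)
m=(hsv[...,1]<40)&(hsv[...,2]>110)&(abs(P[...,0]-495)<30)&(abs(P[...,1]-151)<40)&(P[...,2]>38)&(P[...,2]<115)
print(m.sum(),np.nanmin(P[m],0),np.nanmax(P[m],0))
im,d=env.snapshot('top')
for r in racks(im,d)[:2]: print(r)
go(615.8,-17.7,190,-4.7)
"
```

```text
522 [488.68908764 136.33890159  38.10185671] [508.68030564 175.51060176 106.76693109]
([354, 226, 42, 59, 1597], array([ 459.7, -137.1,   62.5,  113.9,   73.5,   35.8]))
([214, 233, 42, 54, 1308], array([459.8, 160.3,  63.9, 113.6,  74.8,  35.7]))
turn [-0.    -0.001 -0.187] shift [0.1615 0.1313 0.0039] pos [495.  151.8 193.8] f [ 0.4 -0.6 -0.5] op 64.2 t 9.5
```

View pics/s4.png

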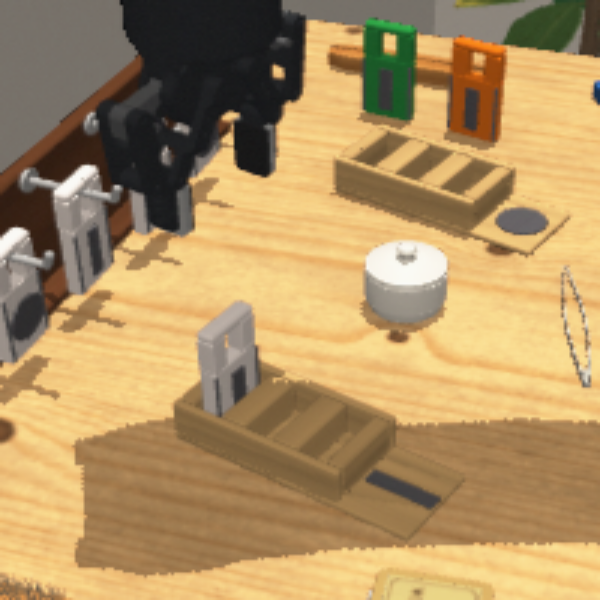

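The first bar pack stands seated in the bar rack's far slot (228,355), its top at about 105 mm as expected. Next is the bar pack on peg -40.

Call:
arm_command --rows '[[[0, 0, -0.04, 0.025, 0.02, 0, 0.5], [0, 0, -0.08, 0.05, 0.04, 0, 0.5], [0, 0, -0.12, 0.075, 0.06, 0, 0.5], [0, 0, -0.15, 0.1, 0.08, 0, 0.5], [0, 0, -0.187, 0.125, 0.102, 0, 0.5], [0, 0, -0.187, 0.145, 0.118, 0.002, 0.5], [0, 0, -0.187, 0.157, 0.128, 0.004, 0.5], [0, 0, -0.187, 0.1615, 0.1313, 0.004, 0.5], [0, 0, -0.187, 0.1615, 0.1313, 0.004, 0.5], [0, 0, -0.187, 0.1615, 0.1313, 0.02, 0.5], [0, 0, -0.187, 0.1615, 0.1313, 0.04, 0.5], [0, 0, -0.187, 0.1615, 0.1313, 0.06, 0.5], [0, 0, -0.187, 0.1615, 0.1313, 0.08, 0.5], [0, 0, -0.187, 0.1615, 0.1313, 0.1, 0.5], [0, 0, -0.187, 0.1615, 0.1313, 0.115, 0.5], [0, 0, -0.187, 0.1615, 0.1313, 0.124, 0.5], [0, 0, -0.187, 0.1615, 0.1313, 0.124, 0.5], [0, 0, -0.187, 0.1615, 0.1313, 0.124, 0.5]]]'

```text
t: 11.3
position: [616.0, -17.3, 69.9]
ee_rot: [-3.139, 0.129, -0.001]
force: [-0.9, -1.0, 1.4]
opening: 64.3
gripper_force: 0.4
```

Call:
arm_command --rows '[[[0, 0, 0, 0, 0, 0, 0.2], [0, 0, 0, 0, 0, 0, 0], [0, 0, 0, 0, 0, 0, -0.3], [0, 0, 0, 0, 0, 0, -1], [0, 0, 0, 0, 0, 0, -1], [0, 0, 0, 0, 0, 0, -1], [0, 0, 0, 0, 0, 0, -1]]]'

```text
t: 12.0
position: [616.1, -17.7, 70.0]
ee_rot: [-3.139, 0.129, -0.001]
force: [-1.9, 1.1, 5.8]
opening: 39.4
gripper_force: 59.2
```

Call:
arm_command --rows '[[[0, 0, 0, 0, 0, -0.005, -1], [0, 0, 0, 0, 0, -0.01, -1], [0, 0, 0, 0, 0, -0.015, -1], [0, 0, 0, 0, 0, -0.015, -1], [0, 0, 0, -0.01, 0, -0.015, -1], [0, 0, 0, -0.02, 0, -0.015, -1], [0, 0, 0, -0.03, 0, -0.015, -1], [0, 0, 0, -0.04, 0, -0.015, -1], [0, 0, 0, -0.055, 0, -0.015, -1], [0, 0, 0, -0.07, 0, -0.015, -1], [0, 0, 0, -0.08, 0, -0.025, -1], [0, 0, 0, -0.08, 0, -0.045, -1], [0, 0, 0, -0.08, 0, -0.065, -1], [0, 0, 0, -0.08, 0, -0.085, -1], [0, 0, 0, -0.08, 0, -0.095, -1], [0, 0, 0, -0.08, 0, -0.095, -1], [0, 0, 0, -0.08, 0, -0.095, -1]]]'

```text
t: 13.7
position: [535.7, -11.2, 163.9]
ee_rot: [3.139, -0.129, -0.001]
force: [0.1, 0.7, -1.3]
opening: 39.4
gripper_force: 60.2
```

```bash
python3 -c "
from h import *
im,d=env.snapshot('top')
for r in racks(im,d)[:3]: print(r)
go(460.2,161,165,-15.4)
"
```

```text
([360, 226, 36, 59, 1422], array([ 460.1, -137.2,   62.3,  114.8,   73.7,   35.8]))
([214, 229, 30, 58, 1205], array([460.3, 160.6,  61.9, 114.3,  74.4,  35.9]))
([150, 298, 42, 33, 1134], array([339. , 300.6,  64.9,  89.9,   6.8,  28.8]))
turn [0.    0.001 0.187] shift [-0.0892 -0.1654 -0.0014] pos [535.5 -11.2 163.5] f [-0.5 -0.4 -0.8] op 39.3 t 13.75
```

Call:
arm_command --rows '[[[0, 0, 0.03, -0.014, -0.026, 0, -1], [0, 0, 0.06, -0.028, -0.052, 0, -1], [0, 0, 0.09, -0.042, -0.078, 0, -1], [0, 0, 0.12, -0.056, -0.104, 0, -1], [0, 0, 0.15, -0.07, -0.13, 0, -1], [0, 0, 0.18, -0.08, -0.15, 0, -1], [0, 0, 0.187, -0.0885, -0.164, 0, -1], [0, 0, 0.187, -0.089, -0.165, 0, -1], [0, 0, 0.187, -0.089, -0.165, 0, -1], [0, 0, 0.187, -0.089, -0.165, 0, -1], [0, 0, 0.187, -0.089, -0.165, 0, -1]]]'

```text
t: 14.85
position: [461.1, 159.8, 164.1]
ee_rot: [3.113, -0.423, -0.001]
force: [-0.4, -0.0, -0.4]
opening: 39.1
gripper_force: 60.2
```

```bash
python3 -c "
from h import *
im,d=env.snapshot('side')
im,d=env.snapshot('top')
for r in racks(im,d)[:3]: print(r)
go(460.2,160.6,51,-15.4)
"
```

```text
([354, 226, 42, 59, 1595], array([ 460.1, -137.1,   62.4,  114.7,   73.7,   35.8]))
([216, 229, 40, 58, 1225], array([460.1, 160.2,  62.6, 114.6,  74.7,  35.8]))
([297, 256, 25, 26, 510], array([433.5,   0.6,  50.4,  52.5,  89.2,  44.3]))
turn [ 0.     0.    -0.001] shift [-0.001  -0.0003  0.1132] pos [461.1 160.1 164.2] f [-0.2  0.5 -0.6] op 39.1 t 14.95
```

Call:
arm_command --rows '[[[0, 0, 0, -0.001, 0, 0.02, -1], [0, 0, 0, -0.001, 0, 0.04, -1], [0, 0, 0, -0.001, 0, 0.06, -1], [0, 0, 0, -0.001, 0, 0.07, -1], [0, 0, 0, -0.001, 0, 0.08, -1], [0, 0, 0, -0.001, 0, 0.086, -1], [0, 0, 0, -0.001, 0, 0.092, -1], [0, 0, 0, -0.001, 0, 0.098, -1], [0, 0, 0, -0.001, 0, 0.104, -1], [0, 0, 0, -0.001, 0, 0.109, -1], [0, 0, 0, -0.001, 0, 0.112, -1], [0, 0, 0, -0.001, 0, 0.112, -1]]]'

```text
t: 16.15
position: [459.7, 160.9, 51.9]
ee_rot: [3.113, -0.421, -0.001]
force: [-0.3, -0.1, -1.0]
opening: 39.0
gripper_force: 60.3
```

Call:
arm_command --rows '[[[0, 0, 0, 0, 0, 0.001, -1], [0, 0, 0, 0, 0, 0.001, -1], [0, 0, 0, 0, 0, 0.001, 0.1], [0, 0, 0, 0, 0, 0.001, 0.4], [0, 0, 0, 0, 0, 0.001, 0.5], [0, 0, 0, 0, 0, 0.001, 0.5], [0, 0, 0, 0, 0, -0.01, 0.5], [0, 0, 0, 0, 0, -0.03, 0.5], [0, 0, 0, 0, 0, -0.06, 0.5], [0, 0, 0, 0, 0, -0.09, 0.5], [0, 0, 0, 0, 0, -0.12, 0.5], [0, 0, 0, 0, 0, -0.14, 0.5], [0, 0, 0, 0, 0, -0.14, 0.5], [0, 0, 0, 0, 0, -0.14, 0.5]]]'

```text
t: 17.55
position: [459.9, 160.9, 192.9]
ee_rot: [-3.113, 0.422, -0.001]
force: [0.4, -0.9, -0.7]
opening: 64.1
gripper_force: 0.0
```

```bash
cat >> h.py <<'E'
def white(x,y,im,d,nm="side"):
    P=cloud(nm,d);hsv=cv2.cvtColor(im,cv2.COLOR_BGR2HSV)
    m=(hsv[...,1]<40)&(hsv[...,2]>100)&(np.hypot(P[...,0]-x,P[...,1]-y)<26)&(P[...,2]>38)&(P[...,2]<130)
    q=P[m];print("white",m.sum(),np.round(np.nanmin(q,0)),np.round(np.nanmax(q,0)))
E
python3 -c "
from h import *
im,d=env.snapshot('side')
white(495,151,im,d);white(460,160.5,im,d)
im,d=env.snapshot('top')
for r in racks(im,d)[:3]: print(r)
go(626.5,61.3,190,-4.7)
"
```

```text
white 524 [489. 134.  38.] [508. 175. 108.]
white 551 [454. 144.  38.] [474. 183. 107.]
([354, 226, 42, 59, 1594], array([ 459.8, -137.1,   62.5,  114.1,   73.7,   35.7]))
([214, 229, 42, 58, 1224], array([459.9, 159.6,  62.5, 114.2,  74.2,  35.8]))
([297, 256, 25, 26, 508], array([433.4,   0.6,  50.4,  52.3,  89.6,  44.3]))
turn [ 0.     0.001 -0.187] shift [0.1875 0.0515 0.0016] pos [459.5 160.8 191.8] f [-0.4  0.3  0.1] op 64.3 t 17.65
```

Both bar packs are seated. Next is the bar pack on peg +40.

Call:
arm_command --rows '[[[0, 0, -0.04, 0.03, 0.008, 0, 0.5], [0, 0, -0.08, 0.06, 0.016, 0, 0.5], [0, 0, -0.12, 0.09, 0.025, 0, 0.5], [0, 0, -0.15, 0.12, 0.033, 0, 0.5], [0, 0, -0.187, 0.15, 0.041, 0, 0.5], [0, 0, -0.187, 0.17, 0.047, 0.002, 0.5], [0, 0, -0.187, 0.183, 0.05, 0.002, 0.5], [0, 0, -0.187, 0.1875, 0.0515, 0.002, 0.5], [0, 0, -0.187, 0.1875, 0.0515, 0.002, 0.5], [0, 0, -0.187, 0.1875, 0.0515, 0.02, 0.5], [0, 0, -0.187, 0.1875, 0.0515, 0.04, 0.5], [0, 0, -0.187, 0.1875, 0.0515, 0.06, 0.5], [0, 0, -0.187, 0.1875, 0.0515, 0.08, 0.5], [0, 0, -0.187, 0.1875, 0.0515, 0.1, 0.5], [0, 0, -0.187, 0.1875, 0.0515, 0.115, 0.5], [0, 0, -0.187, 0.1875, 0.0515, 0.122, 0.5], [0, 0, -0.187, 0.1875, 0.0515, 0.122, 0.5], [0, 0, -0.187, 0.1875, 0.0515, 0.122, 0.5]]]'

```text
t: 19.45
position: [627.3, 61.7, 71.1]
ee_rot: [-3.139, 0.129, -0.001]
force: [-0.4, 0.2, 2.6]
opening: 64.3
gripper_force: 0.8
```

Call:
arm_command --rows '[[[0, 0, 0, 0, 0, 0, 0.2], [0, 0, 0, 0, 0, 0, 0], [0, 0, 0, 0, 0, 0, -0.3], [0, 0, 0, 0, 0, 0, -1], [0, 0, 0, 0, 0, 0, -1], [0, 0, 0, 0, 0, 0, -1], [0, 0, 0, 0, 0, 0, -1]]]'

```text
t: 20.15
position: [627.3, 61.5, 70.9]
ee_rot: [-3.139, 0.129, -0.001]
force: [-1.2, 0.7, 6.9]
opening: 39.4
gripper_force: 59.5
```

Call:
arm_command --rows '[[[0, 0, 0, 0, 0, -0.005, -1], [0, 0, 0, 0, 0, -0.01, -1], [0, 0, 0, 0, 0, -0.015, -1], [0, 0, 0, 0, 0, -0.015, -1], [0, 0, 0, -0.01, 0, -0.015, -1], [0, 0, 0, -0.02, 0, -0.015, -1], [0, 0, 0, -0.03, 0, -0.015, -1], [0, 0, 0, -0.04, 0, -0.015, -1], [0, 0, 0, -0.055, 0, -0.015, -1], [0, 0, 0, -0.07, 0, -0.015, -1], [0, 0, 0, -0.08, 0, -0.025, -1], [0, 0, 0, -0.08, 0, -0.045, -1], [0, 0, 0, -0.08, 0, -0.065, -1], [0, 0, 0, -0.08, 0, -0.085, -1], [0, 0, 0, -0.08, 0, -0.105, -1], [0, 0, 0, -0.08, 0, -0.115, -1], [0, 0, 0, -0.08, 0, -0.115, -1], [0, 0, 0, -0.08, 0, -0.115, -1]]]'

```text
t: 21.95
position: [546.9, 67.9, 184.8]
ee_rot: [3.139, -0.129, -0.001]
force: [-0.6, -0.2, -1.1]
opening: 39.1
gripper_force: 60.3
```

```bash
python3 -c "
from h import *
im,d=env.snapshot('top')
for r in racks(im,d)[:3]: print(r)
go(425.5,170,185,-15.4)
"
```

```text
([354, 226, 42, 59, 1596], array([ 459.8, -137.1,   62.4,  114.2,   73.7,   35.8]))
([297, 256, 25, 26, 503], array([4.339e+02, 1.000e-01, 5.220e+01, 5.050e+01, 1.420e+01, 4.430e+01]))
([150, 301, 19, 29, 498], array([338.3, 325.9,  59.9,  41.6,   0.4,  28.8]))
turn [0.    0.001 0.187] shift [-0.1292 -0.0918 -0.0004] pos [546.7  67.9 184.5] f [-0.7 -0.  -1.1] op 39.1 t 22.0
```

Call:
arm_command --rows '[[[0, 0, 0.03, -0.025, -0.018, 0, -1], [0, 0, 0.06, -0.05, -0.036, 0, -1], [0, 0, 0.1, -0.075, -0.053, 0, -1], [0, 0, 0.13, -0.1, -0.071, 0, -1], [0, 0, 0.16, -0.12, -0.085, 0, -1], [0, 0, 0.187, -0.129, -0.0915, 0, -1], [0, 0, 0.187, -0.129, -0.0915, 0, -1], [0, 0, 0.187, -0.129, -0.0915, 0, -1], [0, 0, 0.187, -0.129, -0.0915, 0, -1]]]'

```text
t: 22.9
position: [426.6, 169.1, 184.9]
ee_rot: [3.113, -0.422, -0.001]
force: [-0.2, -1.0, -1.0]
opening: 39.4
gripper_force: 60.3
```

```bash
python3 -c "
from h import *
im,d=env.snapshot('side')
white(495,151,im,d);white(460,160.5,im,d)
im,d=env.snapshot('top')
for r in racks(im,d)[:3]: print(r)
go(425.5,170,52,-15.4)
"
```

```text
white 528 [489. 135.  38.] [509. 174. 108.]
white 557 [453. 143.  38.] [474. 184. 108.]
([354, 226, 42, 59, 1596], array([ 459.7, -137. ,   62.4,  114. ,   73.7,   35.9]))
([217, 229, 39, 58, 1283], array([460.1, 159.8,  62.6, 114.4,  74.3,  35.8]))
([297, 256, 25, 26, 506], array([433.5,   0.6,  50.4,  52.4,  90. ,  44.3]))
turn [ 0.     0.    -0.001] shift [-0.0012 -0.0005  0.133 ] pos [426.6 169.2 185. ] f [ 0.3  1.1 -0.5] op 39.5 t 23.0
```

Call:
arm_command --rows '[[[0, 0, 0, -0.0005, 0, 0.02, -1], [0, 0, 0, -0.0005, 0, 0.04, -1], [0, 0, 0, -0.0005, 0, 0.06, -1], [0, 0, 0, -0.0005, 0, 0.08, -1], [0, 0, 0, -0.0005, 0, 0.092, -1], [0, 0, 0, -0.0005, 0, 0.1, -1], [0, 0, 0, -0.0005, 0, 0.106, -1], [0, 0, 0, -0.0005, 0, 0.112, -1], [0, 0, 0, -0.0005, 0, 0.118, -1], [0, 0, 0, -0.0005, 0, 0.124, -1], [0, 0, 0, -0.0005, 0, 0.129, -1], [0, 0, 0, -0.0005, 0, 0.132, -1], [0, 0, 0, -0.0005, 0, 0.132, -1]]]'

```text
t: 24.3
position: [425.5, 169.9, 53.0]
ee_rot: [3.113, -0.421, -0.001]
force: [-0.3, -0.0, -0.6]
opening: 39.2
gripper_force: 60.3
```

Call:
arm_command --rows '[[[0, 0, 0, 0, 0, 0.001, -1], [0, 0, 0, 0, 0, 0.001, -1], [0, 0, 0, 0, 0, 0.001, 0.1], [0, 0, 0, 0, 0, 0.001, 0.4], [0, 0, 0, 0, 0, 0.001, 0.5], [0, 0, 0, 0, 0, 0.001, 0.5], [0, 0, 0, 0, 0, -0.01, 0.5], [0, 0, 0, 0, 0, -0.03, 0.5], [0, 0, 0, 0, 0, -0.06, 0.5], [0, 0, 0, 0, 0, -0.09, 0.5], [0, 0, 0, 0, 0, -0.12, 0.5], [0, 0, 0, 0, 0, -0.14, 0.5], [0, 0, 0, 0, 0, -0.14, 0.5], [0, 0, 0, 0, 0, -0.14, 0.5]]]'

```text
t: 25.7
position: [425.7, 169.8, 193.8]
ee_rot: [-3.113, 0.422, -0.001]
force: [0.4, 0.3, -0.7]
opening: 64.0
gripper_force: 0.0
```

```bash
python3 -c "
from h import *
im,d=env.snapshot('side')
white(495,151,im,d);white(460,160.5,im,d);white(425.5,170,im,d)
im,d=env.snapshot('top')
for r in racks(im,d)[:3]: print(r)
go(635,140,190,-4.7)
"
```

```text
white 530 [489. 135.  38.] [509. 175. 108.]
white 549 [453. 140.  38.] [474. 184. 107.]
white 550 [420. 153.  38.] [440. 193. 107.]
([354, 226, 42, 59, 1596], array([ 459.9, -137.1,   62.5,  114.4,   73.7,   35.9]))
([218, 229, 38, 58, 1291], array([460.1, 160. ,  62.8, 114.4,  74.6,  35.7]))
([297, 256, 25, 26, 509], array([433.5,   0.7,  50.6,  52.4,  88.9,  44.2]))
turn [ 0.     0.001 -0.187] shift [ 0.2101 -0.0271  0.0026] pos [425.3 169.7 192.8] f [ 1.4 -0.7 -0.5] op 63.7 t 25.8
```

All three bar packs are seated. Next is the disc pack on peg +120.

Call:
arm_command --rows '[[[0, 0, -0.04, 0.03, -0.004, 0, 0.5], [0, 0, -0.08, 0.06, -0.008, 0, 0.5], [0, 0, -0.12, 0.09, -0.012, 0, 0.5], [0, 0, -0.15, 0.12, -0.016, 0, 0.5], [0, 0, -0.187, 0.15, -0.02, 0, 0.5], [0, 0, -0.187, 0.18, -0.024, 0.002, 0.5], [0, 0, -0.187, 0.2, -0.026, 0.002, 0.5], [0, 0, -0.187, 0.21, -0.0271, 0.002, 0.5], [0, 0, -0.187, 0.21, -0.0271, 0.002, 0.5], [0, 0, -0.187, 0.21, -0.0271, 0.02, 0.5], [0, 0, -0.187, 0.21, -0.0271, 0.04, 0.5], [0, 0, -0.187, 0.21, -0.0271, 0.06, 0.5], [0, 0, -0.187, 0.21, -0.0271, 0.08, 0.5], [0, 0, -0.187, 0.21, -0.0271, 0.1, 0.5], [0, 0, -0.187, 0.21, -0.0271, 0.115, 0.5], [0, 0, -0.187, 0.21, -0.0271, 0.122, 0.5], [0, 0, -0.187, 0.21, -0.0271, 0.122, 0.5], [0, 0, -0.187, 0.21, -0.0271, 0.122, 0.5]]]'

```text
t: 27.6
position: [635.5, 140.4, 72.1]
ee_rot: [-3.139, 0.129, -0.001]
force: [0.5, -0.0, 0.3]
opening: 64.0
gripper_force: 0.0
```

Call:
arm_command --rows '[[[0, 0, 0, 0, 0, 0, 0.2], [0, 0, 0, 0, 0, 0, 0], [0, 0, 0, 0, 0, 0, -0.3], [0, 0, 0, 0, 0, 0, -1], [0, 0, 0, 0, 0, 0, -1], [0, 0, 0, 0, 0, 0, -1], [0, 0, 0, 0, 0, 0, -1]]]'

```text
t: 28.3
position: [635.7, 140.2, 72.0]
ee_rot: [-3.139, 0.129, -0.001]
force: [-1.6, -1.1, 6.2]
opening: 39.0
gripper_force: 59.3
```

Call:
arm_command --rows '[[[0, 0, 0, 0, 0, -0.005, -1], [0, 0, 0, 0, 0, -0.01, -1], [0, 0, 0, 0, 0, -0.015, -1], [0, 0, 0, 0, 0, -0.015, -1], [0, 0, 0, -0.01, 0, -0.015, -1], [0, 0, 0, -0.02, 0, -0.015, -1], [0, 0, 0, -0.03, 0, -0.015, -1], [0, 0, 0, -0.04, 0, -0.015, -1], [0, 0, 0, -0.055, 0, -0.015, -1], [0, 0, 0, -0.07, 0, -0.015, -1], [0, 0, 0, -0.075, 0, -0.025, -1], [0, 0, 0, -0.075, 0, -0.045, -1], [0, 0, 0, -0.075, 0, -0.065, -1], [0, 0, 0, -0.075, 0, -0.085, -1], [0, 0, 0, -0.075, 0, -0.105, -1], [0, 0, 0, -0.075, 0, -0.115, -1], [0, 0, 0, -0.075, 0, -0.115, -1], [0, 0, 0, -0.075, 0, -0.115, -1]]]'

```text
t: 30.1
position: [560.3, 146.1, 185.8]
ee_rot: [3.139, -0.129, -0.001]
force: [-0.2, 0.1, -0.5]
opening: 39.5
gripper_force: 60.3
```

```bash
python3 -c "
from h import *
im,d=env.snapshot('top')
for r in racks(im,d)[:3]: print(r)
go(495,-147.2,187,-16.3)
"
```

```text
([354, 226, 42, 59, 1595], array([ 459.9, -137. ,   62.4,  114.3,   73.5,   35.8]))
([228, 229, 28, 53, 662], array([466.1, 157.6,  60.2, 101.8,  75.1,  35.9]))
([297, 256, 25, 26, 507], array([433.4,   0.6,  50.5,  52.3,  90. ,  44.4]))
turn [0.    0.001 0.202] shift [-0.0409  0.2977 -0.0014] pos [560.2 146.1 185.4] f [-0.9 -0.8 -1.1] op 39.3 t 30.15
```

Call:
arm_command --rows '[[[0, 0, 0.02, -0.008, 0.03, 0, -1], [0, 0, 0.04, -0.016, 0.06, 0, -1], [0, 0, 0.06, -0.02, 0.09, 0, -1], [0, 0, 0.08, -0.024, 0.12, 0, -1], [0, 0, 0.1, -0.028, 0.15, 0, -1], [0, 0, 0.12, -0.032, 0.18, 0, -1], [0, 0, 0.14, -0.036, 0.21, 0, -1], [0, 0, 0.16, -0.039, 0.24, 0, -1], [0, 0, 0.18, -0.041, 0.27, 0, -1], [0, 0, 0.202, -0.041, 0.29, 0, -1], [0, 0, 0.202, -0.041, 0.2977, 0, -1], [0, 0, 0.202, -0.041, 0.2977, 0, -1], [0, 0, 0.202, -0.041, 0.2977, 0, -1], [0, 0, 0.202, -0.041, 0.2977, 0, -1]]]'

```text
t: 31.55
position: [495.6, -145.7, 186.2]
ee_rot: [-3.11, 0.442, 0.0]
force: [-0.3, -0.4, -1.2]
opening: 39.1
gripper_force: 60.4
```

```bash
python3 -c "
from h import *
im,d=env.snapshot('side')
white(495,151,im,d);white(460,160.5,im,d);white(425.5,170,im,d)
im,d=env.snapshot('top')
for r in racks(im,d)[:3]: print(r)
go(495,-147.2,53,-16.3)
"
```

```text
white 521 [489. 136.  38.] [509. 176. 107.]
white 550 [453. 143.  38.] [474. 183. 108.]
white 557 [420. 151.  38.] [440. 191. 108.]
([214, 229, 42, 58, 1534], array([460. , 159.6,  62.9, 114.3,  74.4,  35.8]))
([297, 256, 25, 26, 510], array([433.5,   0.6,  50.4,  52.4,  88.8,  44.2]))
([150, 299, 42, 31, 1128], array([339.3, 300.3,  63.2,  89.9,   5.5,  28.8]))
turn [-0.     0.     0.002] shift [-1.000e-04  1.200e-03  1.332e-01] pos [ 495.5 -146.1  186.2] f [-0.7  0.2 -0.9] op 39.3 t 31.65
```

```bash
python3 -c "
from h import *
im,d=env.snapshot('side')
im2,d2=env.snapshot('top')
a=cv2.resize(im[100:400,210:450],(480,600));b=cv2.resize(im2[200:330,310:450],None,fx=2.2,fy=2.2)
c=np.zeros((600,790,3),np.uint8);c[:,:480]=a;c[:b.shape[0],482:482+b.shape[1]]=b
cv2.imwrite('pics/s5.png',c)
for r in racks(im2,d2): print(r)
"
```

```text
([214, 229, 42, 58, 1534], array([460. , 160. ,  62.6, 114.5,  74.6,  35.7]))
([297, 256, 25, 26, 506], array([433.4,   0.6,  50.4,  52.3,  89.8,  44.1]))
([150, 298, 42, 32, 1139], array([339.5, 300.7,  63.7,  89.6,   6.5,  28.8]))
```

View pics/s5.png

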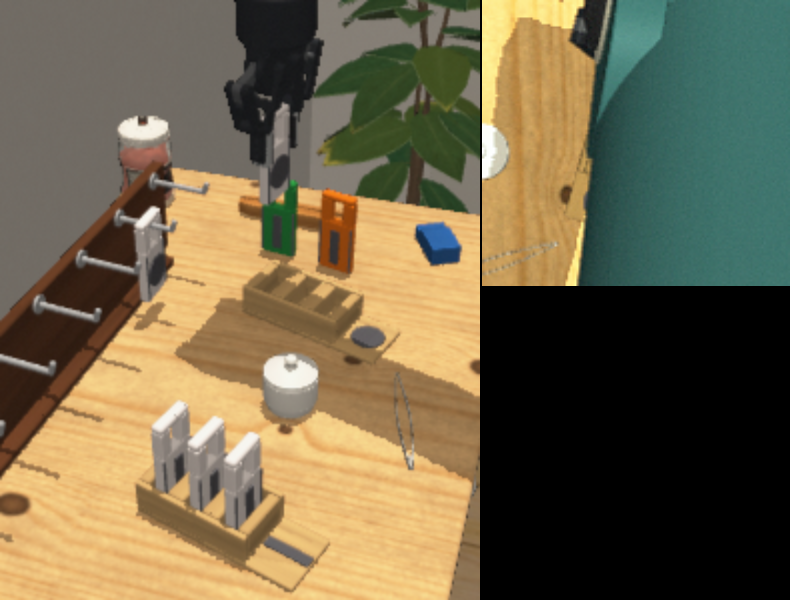

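The arm hides the disc rack from the top camera. The side view shows it at about (305,300) in the crop, with the three bar packs seated. Before lowering I compare its side-view cloud with the one taken at the start.

```bash
cat >> h.py <<'E'
def rackside(d,y0):
    P=cloud("side",d);m=(P[...,2]>31)&(P[...,2]<42)&(abs(P[...,0]-460)<110)&(abs(P[...,1]-y0)<80)
    m=cv2.morphologyEx(m.astype(np.uint8),cv2.MORPH_OPEN,np.ones((2,2)));q=P[m>0];r=cv2.minAreaRect(q[:,:2].astype(np.float32))
    print("side rack",len(q),np.round(np.median(q,0),1),np.round(r[0],1),np.round(r[1],1),round(r[2],1))
E
python3 -c "
from h import *
rackside(np.load('side0.npy'),-137)
im,d=env.snapshot('side');rackside(d,-137)"
```

```text
side rack 761 [nan nan nan] [ 457.  -156.6] [104.4 114.6] 73.7
side rack 761 [nan nan nan] [ 457.7 -155.6] [103.6 114. ] 74.4
```

The side view matches the start, so the disc rack has not moved. Lowering.

Call:
arm_command --rows '[[[0, 0, 0, 0, 0.001, 0.02, -1], [0, 0, 0, 0, 0.001, 0.04, -1], [0, 0, 0, 0, 0.001, 0.06, -1], [0, 0, 0, 0, 0.001, 0.08, -1], [0, 0, 0, 0, 0.001, 0.092, -1], [0, 0, 0, 0, 0.001, 0.1, -1], [0, 0, 0, 0, 0.001, 0.106, -1], [0, 0, 0, 0, 0.001, 0.112, -1], [0, 0, 0, 0, 0.001, 0.118, -1], [0, 0, 0, 0, 0.001, 0.124, -1], [0, 0, 0, 0, 0.001, 0.129, -1], [0, 0, 0, 0, 0.001, 0.132, -1], [0, 0, 0, 0, 0.001, 0.132, -1]]]'

```text
t: 33.1
position: [494.8, -147.9, 53.9]
ee_rot: [-3.11, 0.445, 0.001]
force: [-0.2, -0.7, -1.3]
opening: 39.0
gripper_force: 60.4
```

Call:
arm_command --rows '[[[0, 0, 0, 0, 0, 0.001, -1], [0, 0, 0, 0, 0, 0.001, -1], [0, 0, 0, 0, 0, 0.001, 0.1], [0, 0, 0, 0, 0, 0.001, 0.4], [0, 0, 0, 0, 0, 0.001, 0.5], [0, 0, 0, 0, 0, 0.001, 0.5], [0, 0, 0, 0, 0, -0.01, 0.5], [0, 0, 0, 0, 0, -0.03, 0.5], [0, 0, 0, 0, 0, -0.06, 0.5], [0, 0, 0, 0, 0, -0.09, 0.5], [0, 0, 0, 0, 0, -0.12, 0.5], [0, 0, 0, 0, 0, -0.14, 0.5], [0, 0, 0, 0, 0, -0.14, 0.5], [0, 0, 0, 0, 0, -0.14, 0.5]]]'

```text
t: 34.5
position: [495.0, -148.0, 194.8]
ee_rot: [3.11, -0.445, 0.001]
force: [0.5, 0.6, 0.2]
opening: 64.4
gripper_force: 0.0
```

```bash
python3 -c "
from h import *
im,d=env.snapshot('side')
white(494.5,-147.2,im,d);white(614.7,-97.5,im,d);white(495,151,im,d)
go(614.4,-97.5,190,-4.7)
"
```

```text
white 331 [ 488. -168.   38.] [ 508. -126.  108.]
white 384 [ 589. -119.   38.] [638. -76. 126.]
white 521 [489. 134.  38.] [509. 175. 108.]
turn [-0.     0.    -0.202] shift [ 0.1008 -0.082   0.0041] pos [ 494.7 -147.9  194.1] f [-0.9  0.6 -0.7] op 64.5 t 34.55
```

The disc pack is seated. The last one is the disc pack on peg -120.

Call:
arm_command --rows '[[[0, 0, -0.05, 0.02, -0.016, 0, 0.5], [0, 0, -0.1, 0.04, -0.033, 0, 0.5], [0, 0, -0.15, 0.065, -0.053, 0, 0.5], [0, 0, -0.202, 0.085, -0.07, 0, 0.5], [0, 0, -0.202, 0.097, -0.08, 0.002, 0.5], [0, 0, -0.202, 0.101, -0.082, 0.004, 0.5], [0, 0, -0.202, 0.101, -0.082, 0.004, 0.5], [0, 0, -0.202, 0.101, -0.082, 0.004, 0.5], [0, 0, -0.202, 0.101, -0.082, 0.02, 0.5], [0, 0, -0.202, 0.101, -0.082, 0.04, 0.5], [0, 0, -0.202, 0.101, -0.082, 0.06, 0.5], [0, 0, -0.202, 0.101, -0.082, 0.08, 0.5], [0, 0, -0.202, 0.101, -0.082, 0.1, 0.5], [0, 0, -0.202, 0.101, -0.082, 0.115, 0.5], [0, 0, -0.202, 0.101, -0.082, 0.124, 0.5], [0, 0, -0.202, 0.101, -0.082, 0.124, 0.5], [0, 0, -0.202, 0.101, -0.082, 0.124, 0.5]]]'

```text
t: 36.25
position: [615.2, -97.7, 70.9]
ee_rot: [3.139, -0.129, 0.001]
force: [0.6, 0.4, 0.7]
opening: 64.2
gripper_force: 0.0
```

Call:
arm_command --rows '[[[0, 0, 0, 0, 0, 0, 0.2], [0, 0, 0, 0, 0, 0, 0], [0, 0, 0, 0, 0, 0, -0.3], [0, 0, 0, 0, 0, 0, -1], [0, 0, 0, 0, 0, 0, -1], [0, 0, 0, 0, 0, 0, -1], [0, 0, 0, 0, 0, 0, -1]]]'

```text
t: 36.95
position: [615.3, -97.5, 71.0]
ee_rot: [-3.139, 0.129, -0.001]
force: [-1.8, 2.2, 5.9]
opening: 39.5
gripper_force: 59.4
```

Call:
arm_command --rows '[[[0, 0, 0, 0, 0, -0.005, -1], [0, 0, 0, 0, 0, -0.01, -1], [0, 0, 0, 0, 0, -0.015, -1], [0, 0, 0, 0, 0, -0.015, -1], [0, 0, 0, -0.01, 0, -0.015, -1], [0, 0, 0, -0.02, 0, -0.015, -1], [0, 0, 0, -0.03, 0, -0.015, -1], [0, 0, 0, -0.04, 0, -0.015, -1], [0, 0, 0, -0.055, 0, -0.015, -1], [0, 0, 0, -0.07, 0, -0.015, -1], [0, 0, 0, -0.08, 0, -0.025, -1], [0, 0, 0, -0.08, 0, -0.045, -1], [0, 0, 0, -0.08, 0, -0.065, -1], [0, 0, 0, -0.08, 0, -0.085, -1], [0, 0, 0, -0.08, 0, -0.105, -1], [0, 0, 0, -0.08, 0, -0.115, -1], [0, 0, 0, -0.08, 0, -0.115, -1], [0, 0, 0, -0.08, 0, -0.115, -1]]]'

```text
t: 38.75
position: [534.9, -91.0, 184.8]
ee_rot: [-3.139, 0.129, 0.001]
force: [-0.0, 0.3, -0.6]
opening: 39.1
gripper_force: 60.3
```

```bash
python3 -c "
from h import *
im,d=env.snapshot('top')
for r in racks(im,d)[:3]: print(r)
go(460.2,-137.3,187,-16.3)
"
```

```text
([214, 229, 42, 58, 1532], array([460.1, 159.8,  62.5, 114.4,  74.6,  35.8]))
([151, 299, 41, 32, 1139], array([338.6, 300.2,  64.3,  90.1,   5.2,  28.8]))
turn [-0.     0.001  0.202] shift [-0.0705  0.0523 -0.0025] pos [534.7 -91.  184.5] f [-0.2 -0.3 -0.3] op 39.0 t 38.8
```

Call:
arm_command --rows '[[[0, 0, 0.04, -0.014, 0.01, 0, -1], [0, 0, 0.08, -0.028, 0.02, 0, -1], [0, 0, 0.12, -0.042, 0.031, 0, -1], [0, 0, 0.16, -0.056, 0.041, 0, -1], [0, 0, 0.202, -0.067, 0.05, 0, -1], [0, 0, 0.202, -0.0705, 0.0523, 0, -1], [0, 0, 0.202, -0.0705, 0.0523, 0, -1], [0, 0, 0.202, -0.0705, 0.0523, 0, -1], [0, 0, 0.202, -0.0705, 0.0523, 0, -1]]]'

```text
t: 39.7
position: [461.1, -136.9, 185.3]
ee_rot: [-3.11, 0.443, -0.0]
force: [-0.7, -0.4, -1.0]
opening: 39.6
gripper_force: 60.3
```

```bash
python3 -c "
from h import *
im,d=env.snapshot('side')
white(494.5,-147.2,im,d);white(495,151,im,d);rackside(d,-137)
im2,d2=env.snapshot('top')
for r in racks(im2,d2)[:3]: print(r)
go(460.2,-137.3,52,-16.3)
cv2.imwrite('pics/s6.png',cv2.resize(im[150:330,280:430],None,fx=4,fy=3.3))
"
```

```text
white 335 [ 488. -169.   38.] [ 509. -124.  107.]
white 523 [489. 135.  38.] [509. 174. 108.]
side rack 724 [nan nan nan] [ 443.1 -125.3] [137.   83.4] 32.9
([214, 229, 42, 58, 1533], array([460.2, 160. ,  62.7, 114.6,  74.7,  35.7]))
([297, 256, 25, 26, 510], array([433.4,   0.7,  50.4,  52.3,  88.3,  44.1]))
([151, 298, 41, 33, 1137], array([339. , 300.9,  64.7,  89.9,   6.6,  28.9]))
turn [-0.     0.     0.001] shift [-0.0006  0.0005  0.1332] pos [ 461.  -137.   185.2] f [ 0.3 -0.4 -1.1] op 39.3 t 39.8
```

View pics/s6.png

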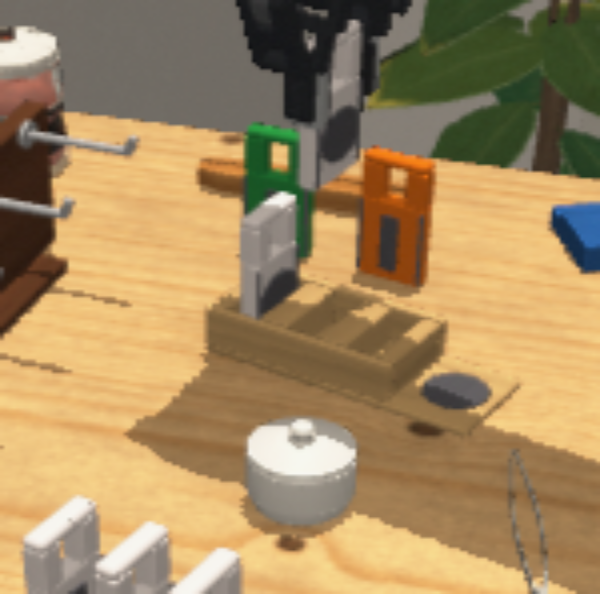

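The seated disc pack at (268,255) in the crop reads the same position as before, so the rack has not moved. The held disc pack is above the middle slot.

Call:
arm_command --rows '[[[0, 0, 0, -0.0004, 0.0004, 0.02, -1], [0, 0, 0, -0.0004, 0.0004, 0.04, -1], [0, 0, 0, -0.0004, 0.0004, 0.06, -1], [0, 0, 0, -0.0004, 0.0004, 0.08, -1], [0, 0, 0, -0.0004, 0.0004, 0.092, -1], [0, 0, 0, -0.0004, 0.0004, 0.1, -1], [0, 0, 0, -0.0004, 0.0004, 0.106, -1], [0, 0, 0, -0.0004, 0.0004, 0.112, -1], [0, 0, 0, -0.0004, 0.0004, 0.118, -1], [0, 0, 0, -0.0004, 0.0004, 0.124, -1], [0, 0, 0, -0.0004, 0.0004, 0.129, -1], [0, 0, 0, -0.0004, 0.0004, 0.132, -1], [0, 0, 0, -0.0004, 0.0004, 0.132, -1]]]'

```text
t: 41.1
position: [460.0, -137.5, 52.9]
ee_rot: [-3.11, 0.445, 0.001]
force: [-0.7, -0.6, -1.2]
opening: 39.2
gripper_force: 60.3
```

Call:
arm_command --rows '[[[0, 0, 0, 0, 0, 0.001, -1], [0, 0, 0, 0, 0, 0.001, -1], [0, 0, 0, 0, 0, 0.001, 0.1], [0, 0, 0, 0, 0, 0.001, 0.4], [0, 0, 0, 0, 0, 0.001, 0.5], [0, 0, 0, 0, 0, 0.001, 0.5], [0, 0, 0, 0, 0, -0.01, 0.5], [0, 0, 0, 0, 0, -0.03, 0.5], [0, 0, 0, 0, 0, -0.06, 0.5], [0, 0, 0, 0, 0, -0.09, 0.5], [0, 0, 0, 0, 0, -0.12, 0.5], [0, 0, 0, 0, 0, -0.15, 0.5], [0, 0, 0, 0, 0, -0.18, 0.5], [0, 0, 0, 0, -0.04, -0.2, 0.5], [0, 0, 0, 0, -0.08, -0.2, 0.5], [0, 0, 0, 0, -0.12, -0.2, 0.5], [0, 0, 0, 0, -0.13, -0.2, 0.5], [0, 0, 0, 0, -0.13, -0.2, 0.5]]]'

```text
t: 42.9
position: [496.7, -11.4, 253.8]
ee_rot: [-3.11, 0.44, -0.0]
force: [-1.3, -0.0, 0.6]
opening: 63.9
gripper_force: 0.0
```

```bash
python3 -c "
from h import *
im,d=env.snapshot('side')
for p in((494.5,-147.2),(460,-137.2),(495,151),(460,160.5),(425.5,170)): white(*p,im,d)
im2,d2=env.snapshot('top')
for r in racks(im2,d2)[:3]: print(r)
print(env.read_state()['position'])
cv2.imwrite('pics/s7.png',im)
"
```

```text
white 339 [ 487. -169.   39.] [ 509. -126.  108.]
white 339 [ 454. -154.   38.] [ 476. -113.  108.]
white 537 [488. 134.  38.] [509. 173. 107.]
white 551 [452. 144.  38.] [474. 183. 107.]
white 562 [420. 150.  38.] [440. 193. 108.]
([357, 226, 39, 59, 1404], array([ 459.8, -137.1,   62.2,  114.1,   73.7,   35.8]))
([150, 298, 42, 32, 1135], array([339.8, 300.5,  62.5,  89.9,   7.9,  28.8]))
[496.31511443 -13.87537549 253.51161526]
```

View pics/s7.png

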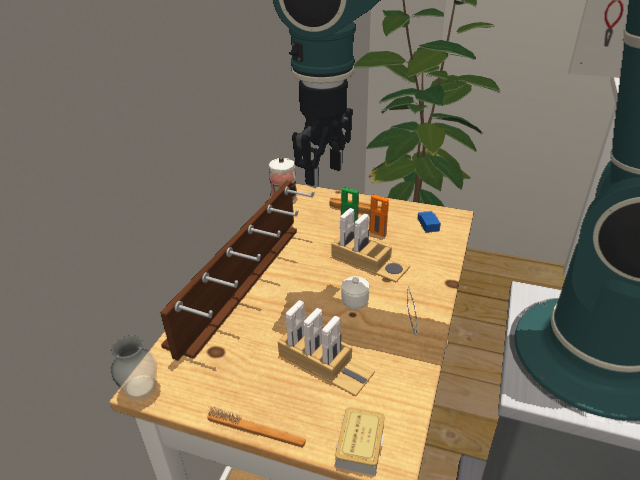

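All six pegs are empty. Three bar packs stand in the bar rack (~(313,335)) and two disc packs in the disc rack (~(353,230)), all at seated height, and the bystanders and look-alikes are where they were.

```bash
python3 -c "
from workcell import env
print(env.hand_in())"
```

```text
the job is handed in; nothing more can be done
None
```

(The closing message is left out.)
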